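# Bring a wheel's valve to the top in its stand

### The arm

A 6-joint arm with a two-finger parallel gripper is mounted at the origin on a cart in front of the work surface, level with it; the furniture and walls round the work are solid. World frame = base frame: x ahead of the robot, y to its left, z up, the work surface at z = 0. Lengths are in mm, angles in rad, forces in N, time in s.
With the tool pointing down it reaches from about 275 to 1000 mm from the base axis. Payload 8.4 kg.
Tool frame: the origin (TCP) lies between the finger pads; the fingertips stand 22 mm ahead of it and the grasp point (between the pads) lies 3 mm ahead of it; z points along the fingers, y is the line along which they close (so a half turn about z gives the same grasp; the last joint's range is limited). The gripper opens to 85 mm and grips with 20 to 120 N. Pads are 22 mm wide; open, the fingers measure 114 mm over their backs; the gripper's body (76 mm by 85 mm) begins 54 mm behind the grasp point. The pads swing forward as they close: fully open they stand 13 mm farther back than shut.
Start: joints at [-1.33, 0.353, 1.633, -0, 1.155, -0.002], TCP at [150.262, -606.671, 253.281] pointing down, gripper open.
Joint ranges: [-2.63, 2.63], [-0.92, 2.1], [0.06, 2.66], [-1.3, 4.44], [0, 2.69], [-3.02, 3.02]. Speed limits (rad/s): [2.22, 2.22, 2.79, 3.14, 3.14, 3.14].

### API

Orientations are given as [roll, pitch, yaw] about the fixed x, y, z axes, in that order (R = Rz(yaw) Ry(pitch) Rx(roll)).
In Python, from rig import r, grab_frame gives the robot as it stands.
- The arm moves only by the shell command python3 -m inch 'ROWS' [FORCE]. ROWS is JSON, a list of rows, each a list of 7 numbers: the turn, a rotation vector about the tool's x, y, z as a fraction of full scale, then the shift along the tool's x, y, z as a fraction of full scale, then the closure, from 0 (fully open) to 1 (shut). In form: [[rx, ry, rz, dx, dy, dz, fingers], ...]. A call has 1 to 8 rows; each row shifts and turns the commanded pose from where the row before left it, along the tool's axes as they then stand; what a row does not reach is not made up. Full scale, the value 1, is 2.5 cm for a shift and pi rad for a turn. A row lasts 1/12 s, in which the tool goes at most 41.7 mm and 7.16 degrees, less where a joint would pass 70% of its speed; a pose out of reach is approached as far as the arm can. A call with a number of a shift or a turn outside -1 to 1 is refused whole. A call with a gripper value outside its range is refused whole. The fingers move at their own pace and stop on an object; FORCE is the grip in N (left out, the last holds). Time passes only in rows, so rows that do not move let the fingers close. It gives the time, the measured TCP pose, the force, the opening and the grip force at its end, in the units of the state.
- r.sense(): the state, without advancing time (a new reading comes with each control period).
- grab_frame(name): name is "scene" or "top"; returns a dict with "pixels" (384x512x3 uint8, red, green, blue), "z_map" (384x512 float32, mm along the optical axis (not along the pixel's ray), 0 where there is no reading), "vertical_fov" (degrees; the focal length in pixels is half the picture's height over the tangent of half this angle, whatever the lens; pixels are square), "cx", "cy" (the principal point, pixels), "dist" ([k1, k2, p1, p2, k3] as OpenCV has them; the pictures are not rectified), "cam_to_world" (4x4, takes a point from camera to world coordinates). Camera axes: x right, y down, z forward; pixel columns grow to the right and rows downward; lengths in mm; the calibration is good to about 2 mm. A picture is of the moment at which its call begins.
- r.sign_off(): hands the job in; it is judged then, once.
The state is a dict: "clock": time; "qpos": joint angles; "qvel": joint speeds; "joint_efforts": joint torques, N m; "eef_pos": TCP position; "tcp_rot": TCP orientation; "contact_force": force on the tool from outside, world axes, zero at the start; "wrist_torque": the same for the moment, N m; "opening": opening from 0.0 (shut) to 1.0 (fully open); "grasp_force": force on a finger pad.
Only numpy, scipy, OpenCV 4.12 (cv2) and the standard library are available. Lean on these libraries where they do the work, as an engineer would, in place of code of your own. Each camera call takes 0.05 s, during which the arm holds its last target. There are 200 camera calls.

### The job

Push the spokes of the small wheel in the sloping stand with your fingertips, one spoke after another, until its valve stem is at the top of the slope, in line with the stand's pointer, and leave it there at rest, the fingers clear. Only push gently: do not pinch or force the wheel, do not touch the tyre or the valve stem, and leave the loose things beside the stand where they are.

Things in the scene. Friction and masses are not known exactly. Their poses are not given: they have to be found in the camera images.
- stand: Grey wheel stand fixed on the bench mat, 310 mm wide (y), 260 deep (x). Origin: centre of its underside. z up; x level, from the wheel's low front edge to its high rear edge; y to the left seen from the front. The wheel's plane rises along +x at 0.5 rad (28.6 deg) from level. Below the spokes all is free for 35 mm at 60 mm from the axle; only thin struts run near the axle line.
- hub (a point): Centre of the wheel: on the axle, in the wheel's mid-plane, 120 mm above the stand's origin. Hub 40 mm diameter, reaching 19 mm above the mid-plane.
- yoke (a point): Middle of the top face of the stand's yoke bar: a fixed flat bar, 18 mm wide, that crosses over the wheel's face through the axle from side to side (along the stand's y). Its top is 30 mm and its underside 21 mm above the wheel's mid-plane; an axle nut rises 6 mm more. A finger among the spokes cannot pass it: it must be taken out and set in again.
- pointer (a point): Tip of the steel pointer, 139 mm up the slope from the wheel's centre, in the wheel's mid-plane, just behind the tyre; it points at the axle. Its post, 10 mm thick, ends 165 mm up the slope from the centre.
- top_mark (a point): Fixed to the stand: the place where the valve shall be, 100 mm straight up the slope from the wheel's centre, in the wheel's mid-plane.
- valve (a point): The point of the inner side of the wheel's rim where the valve stem leaves it, 100 mm from the wheel's centre, in the mid-plane; it turns with the wheel.
- wheel (a joint): Turn of the wheel in rad: 0 (or any whole turn) when the valve is at the top; grows counter-clockwise as seen looking down on the wheel's face (from the top towards the stand's +y). It turns either way, at least two whole turns, with a friction of 0.15 N m and stays where it is left. It starts 140 to 180 deg from the top, either side.
- spokes: The wheel's five straight aluminium spokes, 11 mm wide and 14 mm deep (7 mm either side of the mid-plane), 72 deg apart, running from the hub (20 mm radius; thickened to 18 mm wide up to 34 mm radius) to the rim at 100 mm radius. The spokes are at 36, 108, 180, 252 and 324 deg from the valve. Origin at the wheel's centre, z along the axle out of the face, x towards the valve.
- tyre: Black rubber tyre on a slim aluminium rim: 259 mm outer diameter, 27 mm thick (13.5 mm either side of the mid-plane), free inside to 100 mm radius. Origin and axes as the spokes. Not to be touched.
- valve_stem: Short valve stem with a black cap, 20 mm long and 14 mm thick at most, pointing from the rim (100 mm radius) to the axle, its tip at 80 mm radius, midway between two spokes. Origin and axes as the spokes. Not to be touched.
- pliers: Red-handled pliers, 55x129x12 mm, lying loose beside the stand; origin under the centre. To be left alone.
- screwdriver: Red-handled screwdriver, 17x177x16 mm, lying loose beside the stand; origin under the centre. To be left alone.
- vial: Glass vial with a white cap, 28 mm diameter, 62 mm high, standing loose behind the stand; origin under the centre. To be left alone.
- cap: Round black lid, 47 mm diameter, 20 mm high, lying loose behind the stand; origin under the centre. To be left alone.

How it is judged (in metres and radians):
On the way:
1. a spoke is pushed with the fingers (contact force between the fingers and spokes above 0.3 N).
At the end, for the whole second after the job is handed in: The foot of the valve stem is within 12 mm (7 deg) of the top mark at the pointer, the wheel is at rest, and the loose things are within 20 mm of where they were (distance between valve and top_mark below 0.012 m and velocity of joint wheel between -0.03 and 0.03 rad/s and distance of each of pliers, screwdriver, vial, cap from where it was at the start of the episode below 0.02 m); the robot touches nothing.
It fails at once if the tyre is touched (more than 1 N) (contact force between the arm and tyre above 1 N).
It fails at once if the tyre is touched with the fingers (more than 1 N) (contact force between the fingers and tyre above 1 N).
It fails at once if the valve stem is touched (more than 1 N) (contact force between any of the fingers, the arm and valve_stem above 1 N).
It fails at once if a spoke is pinched or forced (more than 25 N) (contact force between the fingers and spokes above 25 N).
It fails at once if a loose thing is moved or lifted (more than 20 mm) (distance of any of pliers, screwdriver, vial, cap from where it was at the start of the episode above 0.02 m).
It also fails if it takes over 58 s, if anything falls off the work surface, if the arm or the gripper's body presses on something with over 40 N, if the wrist force passes 120 N, or if a joint passes its speed limit or range.

## Working session

There is one attempt and no reset: what is moved stays moved. The work goes in short steps, Python scripts to look and compute and a shell command to move; the robot and the scene stay as the last step left them, time stands still between calls to the robot, and variables do not carry over. Pictures are saved under pics/ and viewed, at most 10 in all, crops included, and the job is handed in when it is done.

```bash
ls; mkdir -p pics; python3 - <<'E'
from rig import r, grab_frame
import cv2,numpy as np,pickle
for n in("scene","top"):
    f=grab_frame(n); pickle.dump(f,open(f"{n}0.pkl","wb"))
    cv2.imwrite(f"pics/{n}0.png",cv2.resize(f["pixels"][:,:,::-1],(768,576),interpolation=cv2.INTER_CUBIC))
    print(n,f["vertical_fov"],f["cx"],f["cy"],f["dist"],np.round(f["cam_to_world"],3).tolist())
print(r.sense())
E
```

```text
pics
scene 53.42513977501754 256.33354533489296 191.04468143926226 [-0.00093487  0.          0.          0.          0.        ] [[0.101, -0.859, 0.502, 5.374], [-0.995, -0.087, 0.05, 189.34], [0.0, -0.504, -0.864, 1014.922], [0.0, 0.0, 0.0, 1.0]]
top 45.575636920816535 255.5783158101072 187.2482719728858 [-0.00466829  0.          0.          0.          0.        ] [[-0.021, -0.996, 0.091, 381.219], [-1.0, 0.022, 0.011, 229.751], [-0.013, -0.091, -0.996, 1426.716], [0.0, 0.0, 0.0, 1.0]]
{'clock': 0.1, 'qpos': array([-1.33036870e+00,  3.53612449e-01,  1.63405312e+00, -2.21269162e-05,
        1.15518896e+00, -2.32628922e-03]), 'qvel': array([ 0.00036039, -0.00056085, -0.00304371,  0.00054999, -0.00046953,
        0.00028287]), 'joint_efforts': array([-3.71647311e-04, -6.06354189e+01, -3.42820323e+01, -2.45481817e-05,
        3.91191454e-03, -1.58224572e-05]), 'eef_pos': array([ 150.18001852, -606.28253676,  252.61861508]), 'tcp_rot': array([-3.14033073e+00,  1.72964517e-05,  2.42762871e-01]), 'contact_force': array([-0.6049188 , -0.20763577,  0.6684386 ]), 'wrist_torque': array([ 0.06518037,  0.00882445, -0.0320416 ]), 'grasp_force': 0.0, 'opening': 1.0051476175700023}
```

View pics/scene0.png

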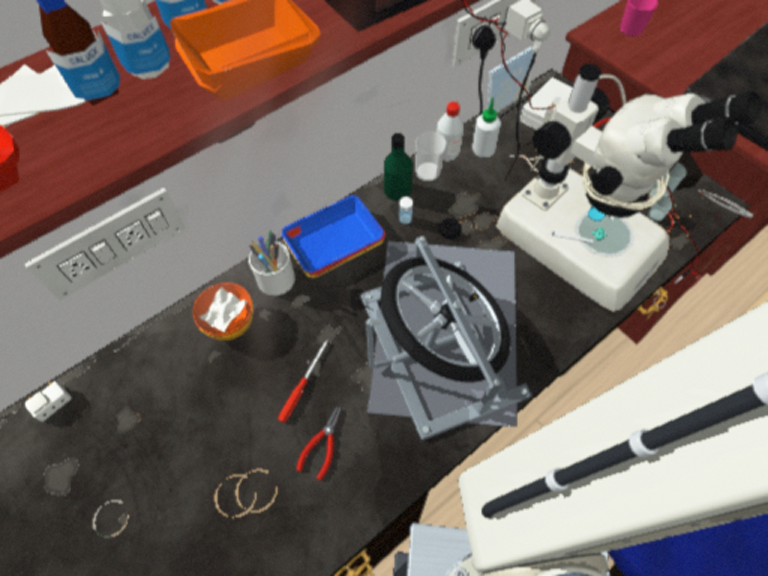

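View pics/top0.png

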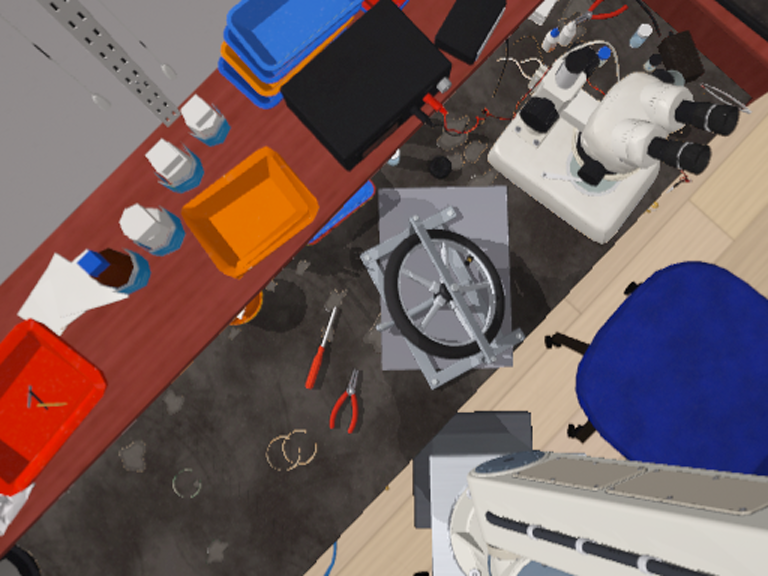

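The pictures show the wheel stand around (445,315) in scene and (445,290) in top. The pliers and screwdriver are to its left, and the vial and cap are behind it. Next I need enlarged crops and plane points.

```bash
cat > h.py <<'E'
import numpy as np,cv2,pickle
def K(f):
    fl=f["pixels"].shape[0]/2/np.tan(np.radians(f["vertical_fov"])/2)
    return np.array([[fl,0,f["cx"]],[0,fl,f["cy"]],[0,0,1.]])
def p2w(f,u,v):
    u=np.atleast_1d(u).astype(float);v=np.atleast_1d(v).astype(float)
    z=f["z_map"][np.round(v).astype(int),np.round(u).astype(int)]
    n=cv2.undistortPoints(np.stack([u,v],1)[:,None],K(f),np.array(f["dist"]))[:,0]
    c=np.c_[n*z[:,None],z]
    T=f["cam_to_world"];return c@T[:3,:3].T+T[:3,3]
def w2p(f,P):
    T=np.linalg.inv(f["cam_to_world"]);rv=cv2.Rodrigues(T[:3,:3])[0]
    return cv2.projectPoints(np.atleast_2d(P).astype(float),rv,T[:3,3],K(f),np.array(f["dist"]))[0][:,0]
E
python3 - <<'E'
from h import *
s=pickle.load(open("scene0.pkl","rb"));t=pickle.load(open("top0.pkl","rb"))
a=cv2.resize(s["pixels"][150:300,235:365,::-1],None,fx=4,fy=4,interpolation=cv2.INTER_CUBIC)
b=cv2.resize(t["pixels"][115:265,235:355,::-1],None,fx=4,fy=4,interpolation=cv2.INTER_CUBIC)
cv2.imwrite("pics/a.png",a);cv2.imwrite("pics/b.png",b)
for n,f,(u0,u1,v0,v1) in(("s",s,(240,350,160,265)),("t",t,(250,345,145,245))):
    vv,uu=np.mgrid[v0:v1,u0:u1];uu=uu.ravel();vv=vv.ravel()
    px=f["pixels"][vv,uu].astype(int);P=p2w(f,uu,vv)
    m=(px.max(1)<45)&(P[:,2]>30)&(P[:,2]<250);Q=P[m]
    for _ in range(5):
        c=np.median(Q,0);A=np.c_[Q[:,:2],np.ones(len(Q))];k=np.linalg.lstsq(A,Q[:,2],rcond=None)[0]
        e=Q[:,2]-A@k;Q=Q[abs(e)<max(6,1.5*e.std())]
    print(n,len(Q),k,np.arctan(np.hypot(*k[:2])),np.degrees(np.arctan2(k[1],k[0])),e.std(),Q.min(0),Q.max(0))
E
```

```text
s 1129 [ -0.24021173   0.48183433 188.71375382] 0.4938874981561974 116.49790395550329 2.238862876363772 [352.60806796  10.61990039  75.55668878] [594.95548912 239.58798812 192.27370271]
t 1011 [ -0.24448998   0.48282795 192.13368503] 0.4960624078272895 116.85632213190569 2.609417160083001 [353.68500479  10.78518766  71.27713313] [599.83612065 228.95002211 194.19848763]
```

View pics/a.png

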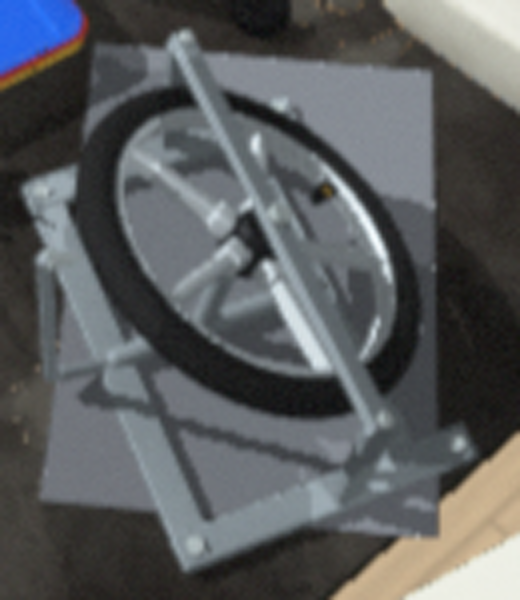

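View pics/b.png

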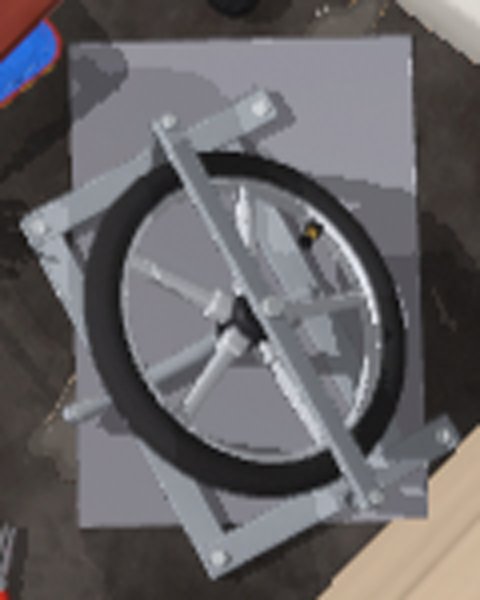

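```bash
cat > m.py <<'E'
from h import *
def fr(yaw):
    x=np.array([np.cos(yaw)*np.cos(.5),np.sin(yaw)*np.cos(.5),np.sin(.5)]);y=np.array([-np.sin(yaw),np.cos(yaw),0]);return np.c_[x,y,np.cross(x,y)]
E
python3 - <<'E'
from m import *
from scipy.optimize import least_squares
s=pickle.load(open("scene0.pkl","rb"));t=pickle.load(open("top0.pkl","rb"));allP=[]
for n,f,(u0,u1,v0,v1) in(("s",s,(240,350,160,265)),("t",t,(250,345,145,245))):
    vv,uu=np.mgrid[v0:v1,u0:u1];uu=uu.ravel();vv=vv.ravel()
    px=f["pixels"][vv,uu].astype(int);P=p2w(f,uu,vv)
    allP.append(P[(px.max(1)<45)&(P[:,2]>30)&(P[:,2]<250)])
def res(p,P):
    L=(P-p[:3])@fr(p[3]); return np.hypot(np.hypot(L[:,0],L[:,1])-115.7,L[:,2])-13.7
for P in allP+[np.vstack(allP)]:
    o=least_squares(res,[475,120,120,2.04],args=(P,),loss="soft_l1",f_scale=2);print(np.round(o.x,3),np.median(abs(o.fun)))
p=o.x;R=fr(p[3]);h=p[:3]
np.save("p.npy",p)
# angular profile of spoke-top points
for f in(s,t):
    vv,uu=np.mgrid[140:270,240:355];uu=uu.ravel();vv=vv.ravel();L=(p2w(f,uu,vv)-h)@R
    rr=np.hypot(L[:,0],L[:,1]);m=(rr>45)&(rr<95)&(abs(L[:,2])<11)
    a=np.degrees(np.arctan2(L[m,1],L[m,0]));hst,e=np.histogram(a,np.arange(-180,181,4))
    print([(int(x),int(c)) for x,c in zip(e,hst) if c>1])
    mr=(abs(L[:,2]-30)<4)&(abs(L[:,1])<125)&(abs(L[:,0])<20);print("yoke",np.median(L[mr],0),np.polyfit(L[mr,1],L[mr,0],1))
# valve (dark) pixel
for n,f,u,v in(("t",t,[312.5],[173.7]),("s",s,[315.5],[197.5])):
    L=(p2w(f,u,v)-h)@R;print(n,L,np.degrees(np.arctan2(L[:,1],L[:,0])))
E
```

```text
[476.413 126.235 121.058   2.049] 0.8430497783457014
[476.133 127.519 122.985   2.045] 1.410636367528518
[476.519 126.15  121.504   2.047] 1.081670020223525
[(-164, 6), (-160, 14), (-156, 9), (-124, 14), (-120, 13), (-56, 5), (-52, 22), (-48, 61), (-44, 22), (16, 10), (20, 26), (24, 28), (84, 6), (88, 68), (92, 25), (96, 4), (156, 5), (160, 45), (164, 22), (168, 10)]
yoke [ 3.23638594 13.84354546 29.41156992] [0.00266636 2.49746856]
[(-164, 2), (-160, 13), (-156, 11), (-124, 19), (-120, 31), (-116, 6), (-56, 3), (-52, 18), (-48, 36), (-44, 20), (12, 2), (16, 26), (20, 25), (24, 16), (84, 12), (88, 37), (92, 2), (156, 3), (160, 18), (164, 25), (168, 9)]
yoke [ 4.12347752  3.79581003 30.39882038] [-1.03307393e-04  3.62583448e+00]
t [[-81.64102413 -33.54563452   4.02619966]] [-157.66263709]
s [[-81.19647705 -34.75989856   3.8298953 ]] [-156.82441972]
```

```bash
cat >> m.py <<'E'
def pts(f,p,r0=140,r1=270,c0=240,c1=355):
    vv,uu=np.mgrid[r0:r1,c0:c1];uu=uu.ravel();vv=vv.ravel();return (p2w(f,uu,vv)-p[:3])@fr(p[3])
def wheel(f,p,off=(0,0)):
    L=pts(f,p);x=L[:,0]-off[0];y=L[:,1]-off[1];rr=np.hypot(x,y)
    m=(rr>45)&(rr<92)&(L[:,2]>4)&(L[:,2]<10)&(abs(x)>13);a=np.arctan2(y[m],x[m])
    z=np.mean(np.exp(5j*a));g=np.degrees(np.angle(z))/5+36   # valve angle mod 72
    return g%72,abs(z),m.sum()
def rows(cur,tgt,Rc,Rt):
    from scipy.spatial.transform import Rotation as Ro
    print("shift(tool units)",np.round(Rc.T@(np.array(tgt)-cur)/25,2),"rot(tool, frac pi)",np.round(Ro.from_matrix(Rc.T@Rt).as_rotvec()/np.pi,3))
def tool(th,R):  # finger on angle th: x inward, y ccw tangential, z into wheel
    c,s=np.cos(th),np.sin(th);return R@np.c_[[-c,-s,0],[-s,c,0],[0,0,-1]]
E
python3 - <<'E'
from m import *
s=pickle.load(open("scene0.pkl","rb"));t=pickle.load(open("top0.pkl","rb"));p=np.load("p.npy")
for n,f in(("s",s),("t",t)):
    L=pts(f,p);m=(abs(L[:,2]-30)<3)&(abs(L[:,1])<120)&(abs(L[:,0])<25)&(abs(L[:,1])>12)
    print(n,"yoke x",np.percentile(L[m,0],[3,50,97]),"z",np.median(L[m,2]))
    m=(L[:,2]>33)&(L[:,2]<40)&(np.hypot(L[:,0],L[:,1])<18);print("nut",m.sum(),L[m].mean(0))
    for o in((0,0),(2,0),(3,0),(3,-2),(3,2)):print(o,wheel(f,p,o))
    # angle per spoke
# scene heights around for collisions: top view
f=t;vv,uu=np.mgrid[0:384:2,0:512:2];P=p2w(f,uu.ravel(),vv.ravel())
for x0 in range(350,900,100):
    print(x0,[int(max([0,*P[(abs(P[:,0]-x0)<50)&(abs(P[:,1]-y0)<50)&(P[:,2]<600),2]])) for y0 in range(-400,401,100)])
from rig import r
from scipy.spatial.transform import Rotation as Ro
st=r.sense();Rc=Ro.from_euler("xyz",st["tcp_rot"]).as_matrix();R=fr(p[3])
th=np.radians(132);loc=np.array([57*np.cos(th)+3,57*np.sin(th),110.])
T=p[:3]+R@loc;print("target above",T)
W=np.array([330,-230,380.]);rows(st["eef_pos"],W,Rc,Rc);rows(W,T+[0,0,60],Rc,tool(th,R));rows(T+[0,0,60],T,tool(th,R),Rc)
E
```

```text
s yoke x [-7.67151648  2.13084271 10.34603452] z 29.608003767027306
nut 21 [ 1.840754    0.10545438 35.30928596]
(0, 0) (np.float64(59.03635404051568), np.float64(0.9273019085031338), np.int64(176))
(2, 0) (np.float64(58.817393398909374), np.float64(0.9310763628878675), np.int64(174))
(3, 0) (np.float64(58.68723630362327), np.float64(0.9308671169299865), np.int64(172))
(3, -2) (np.float64(58.98318974857087), np.float64(0.9126613914920352), np.int64(174))
(3, 2) (np.float64(58.421845328290544), np.float64(0.9349645208265841), np.int64(171))
t yoke x [-6.50922682  3.49282835 12.07853925] z 30.329401000417768
nut 23 [ 3.12854006  1.09139569 37.05880169]
(0, 0) (np.float64(59.16427004937783), np.float64(0.9119153124839197), np.int64(174))
(2, 0) (np.float64(58.848778196900895), np.float64(0.9189168797107629), np.int64(170))
(3, 0) (np.float64(58.62779558448128), np.float64(0.9216477690829279), np.int64(173))
(3, -2) (np.float64(58.77551739574355), np.float64(0.9113832231398263), np.int64(178))
(3, 2) (np.float64(58.464390456248005), np.float64(0.9165800283541594), np.int64(170))
350 [0, 0, 0, 0, 156, 176, 191, 15, 576]
450 [0, 0, 0, 9, 115, 157, 206, 571, 598]
550 [0, 4, 66, 9, 86, 156, 180, 597, 599]
650 [5, 447, 450, 390, 14, 588, 599, 599, 599]
750 [83, 449, 433, 381, 566, 598, 596, 583, 599]
850 [82, 0, 357, 387, 580, 581, 596, 582, 0]
target above [477.22135031  32.4558344  201.19088891]
shift(tool units) [ 10.6  -12.89  -5.08] rot(tool, frac pi) [0. 0. 0.]
shift(tool units) [ 8.24 -8.77  4.76] rot(tool, frac pi) [ 0.16   0.041 -0.301]
shift(tool units) [-0.77  0.86  2.11] rot(tool, frac pi) [-0.16  -0.041  0.301]
```

```bash
python3 - <<'E'
from m import *
P=[]
for n in("scene0","top0"):
    f=pickle.load(open(n+".pkl","rb"));vv,uu=np.mgrid[0:384,0:512];P.append(p2w(f,uu.ravel(),vv.ravel()))
P=np.vstack(P);P=P[P[:,0]>480]
for z0 in(50,150,250,350):
    print(z0,[(y0,int(np.percentile(P[(P[:,2]>z0)&(P[:,2]<z0+120)&(abs(P[:,1]-y0)<25),0],2))if ((P[:,2]>z0)&(P[:,2]<z0+120)&(abs(P[:,1]-y0)<25)).any() else None) for y0 in range(-300,1,50)])
E
python3 -m inch '[[0,0,0,0,0,-0.5,1],[0,0,0,0.5,-0.5,-0.7,1],[0,0,0,0.8,-0.9,-0.8,1],[0,0,0,0.8,-1,-0.8,1],[0,0,0,0.8,-1,-0.8,1],[0,0,0,0.8,-1,-0.8,1],[0,0,0,0.8,-1,-0.6,1],[0,0,0,0.8,-1,0,1]]' 20
python3 -m inch '[[0,0,0,0.8,-1,0,1],[0,0,0,0.8,-1,0,1],[0,0,0,0.8,-1,0,1],[0,0,0,0.8,-1,0,1],[0,0,0,0.8,-1,0,1],[0,0,0,0.8,-1,0,1],[0,0,0,0.8,-0.5,0,1],[0,0,0,0.5,0,0,1]]'
```

```text
50 [(-300, 689), (-250, 628), (-200, 594), (-150, 613), (-100, 653), (-50, 692), (0, 488)]
150 [(-300, 737), (-250, 694), (-200, 662), (-150, 660), (-100, 690), (-50, 741), (0, 755)]
250 [(-300, None), (-250, 709), (-200, 652), (-150, 652), (-100, 643), (-50, 742), (0, 755)]
350 [(-300, 682), (-250, 630), (-200, 627), (-150, 652), (-100, 688), (-50, 798), (0, 748)]
clock: 0.77
eef_pos: [241.4, -419.2, 382.5]
tcp_rot: [3.136, -0.002, 0.242]
contact_force: [1.0, -1.2, 0.6]
opening: -0.001
grasp_force: 0.0
clock: 1.43
eef_pos: [350.1, -222.7, 379.4]
tcp_rot: [3.141, -0.001, 0.245]
contact_force: [-1.1, -0.3, -0.1]
opening: -0.003
grasp_force: 0.0
```

```bash

python3 -m inch '[[0.016,0.004,-0.03,0,0,0,1],[0.016,0.004,-0.03,0,0,0,1],[0.016,0.004,-0.03,0,0,0,1],[0.016,0.004,-0.03,0,0,0,1],[0.016,0.004,-0.03,0,0,0,1],[0.016,0.004,-0.03,0,0,0,1],[0.016,0.004,-0.03,0,0,0,1],[0.016,0.004,-0.03,0,0,0,1]]'
python3 -m inch '[[0.016,0.004,-0.03,0,0,0,1],[0.016,0.004,-0.03,0,0,0,1],[0,0,0,0,0,0,1],[0,0,0,0,0,0,1]]'
cat >> m.py <<'E'
def here():
    from rig import r
    from scipy.spatial.transform import Rotation as Ro
    st=r.sense();return st["eef_pos"],Ro.from_euler("xyz",st["tcp_rot"]).as_matrix(),st
OFF=np.array([2.5,.5,0])
def goto(thd,rad,h,p):
    c,Rc,st=here();R=fr(p[3]);th=np.radians(thd)
    T=p[:3]+R@(OFF+[rad*np.cos(th),rad*np.sin(th),h]);rows(c,T,Rc,tool(th,R))
    l=R.T@(c-p[:3])-OFF;print("now th,r,h",np.degrees(np.arctan2(l[1],l[0]))%360,np.hypot(*l[:2]),l[2],"q",np.round(st["qpos"],2),st["clock"])
E
python3 -c "
from m import *
p=np.load('p.npy');goto(132,57,110,p);goto(132,57,10,p)"
```

```text
clock: 2.1
eef_pos: [349.4, -226.2, 378.8]
tcp_rot: [-2.808, -0.236, 0.972]
contact_force: [0.5, -0.4, 0.6]
opening: 0.001
grasp_force: 0.0
clock: 2.43
eef_pos: [349.7, -225.9, 377.9]
tcp_rot: [-2.755, -0.322, 1.139]
contact_force: [0.1, 0.8, -0.2]
opening: 0.001
grasp_force: 0.0
shift(tool units) [8.66 4.19 9.47] rot(tool, frac pi) [ 0.     0.001 -0.002]
now th,r,h 110.62617140353349 292.44665429220174 347.1286203310434 q [-0.71  0.17  1.68  0.18  1.75 -0.35] 2.4333
shift(tool units) [ 8.67  4.19 13.47] rot(tool, frac pi) [ 0.     0.001 -0.002]
now th,r,h 110.62617140353349 292.44665429220174 347.1286203310434 q [-0.71  0.17  1.68  0.18  1.75 -0.35] 2.4333
```

```bash

python3 -m inch '[[0,0,0,0.4,0.2,0.4,1],[0,0,0,0.72,0.35,0.78,1],[0,0,0,0.72,0.35,0.78,1],[0,0,0,0.72,0.35,0.78,1],[0,0,0,0.72,0.35,0.78,1],[0,0,0,0.72,0.35,0.78,1],[0,0,0,0.72,0.35,0.78,1],[0,0,0,0.72,0.35,0.78,1]]'
python3 -m inch '[[0,0,0,0.72,0.35,0.78,1],[0,0,0,0.72,0.35,0.78,1],[0,0,0,0.72,0.35,0.78,1],[0,0,0,0.72,0.35,0.78,1],[0,0,0,0.34,0.14,0.5,1],[0,0,0,0,0,0,1],[0,0,0,0,0,0,1]]'
python3 - <<'E'
from m import *
from rig import grab_frame
p=np.load('p.npy');goto(132,57,10,p)
ims=[]
for n in("scene","top"):
    f=grab_frame(n);q=fr(p[3]);h=p[:3]+q@OFF;im=f["pixels"][:,:,::-1].copy()
    im=cv2.resize(im[110:300,225:385],None,fx=3,fy=3,interpolation=cv2.INTER_CUBIC)
    c,Rc,_=here()
    for P in(h,c+Rc[:,2]*22):
        u=(w2p(f,P)[0]-[225,110])*3;cv2.circle(im,tuple(int(x) for x in u),3,(0,0,255),-1)
    ims.append(im)
cv2.imwrite("pics/c.png",cv2.resize(np.hstack(ims),(800,475)))
E
```

```text
clock: 3.1
eef_pos: [430.1, -62.3, 268.8]
tcp_rot: [-2.757, -0.322, 1.14]
contact_force: [0.0, -0.4, 0.7]
opening: -0.001
grasp_force: 0.0
clock: 3.68
eef_pos: [475.3, 33.7, 201.5]
tcp_rot: [-2.755, -0.323, 1.143]
contact_force: [-0.4, -0.1, -0.6]
opening: 0.0
grasp_force: 0.0
shift(tool units) [-0.03  0.09  3.97] rot(tool, frac pi) [-0.     0.001 -0.001]
now th,r,h 129.72460016082715 55.97270781259606 109.31811056310303 q [-0.19  0.35  1.86  0.4   1.28 -0.01] 3.6833
```

View pics/c.png

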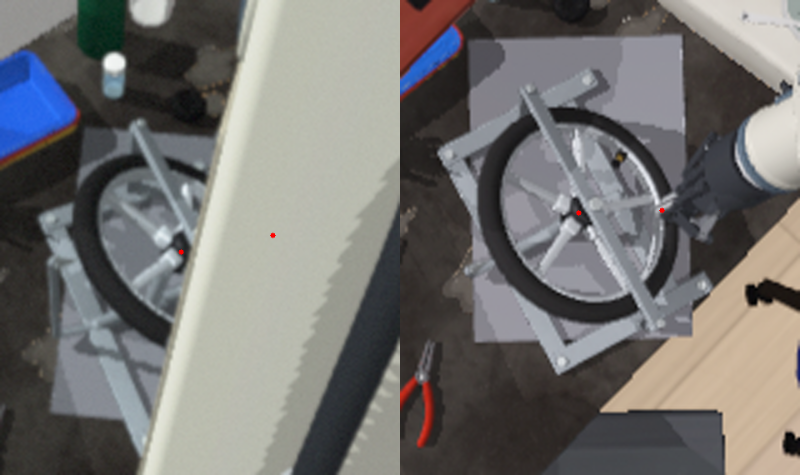

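The top view shows the shut fingertips at (662,210), above the gap between two spokes on the low side. The hub marker at (578,212) fits. Next: descend.

```bash

python3 -m inch '[[0,0,0,0,0.09,0.4,1],[0,0,0,0,0,0.6,1],[0,0,0,0,0,0.6,1],[0,0,0,0,0,0.6,1],[0,0,0,0,0,0.5,1],[0,0,0,0,0,0.3,1],[0,0,0,0,0,0,1]]'
python3 -m inch '[[0,0,0,0,0,0.3,1],[0,0,0,0,0,0.3,1],[0,0,0,0,0,0.3,1],[0,0,0,0,0,0.07,1],[0,0,0,0,0,0,1]]'
python3 -c "
from m import *
p=np.load('p.npy');goto(135,57,10,p)"
```

```text
clock: 4.37
eef_pos: [460.2, 64.5, 133.8]
tcp_rot: [-2.753, -0.323, 1.141]
contact_force: [-1.1, 0.4, -0.6]
opening: 0.003
grasp_force: 0.0
clock: 4.78
eef_pos: [455.5, 75.0, 113.1]
tcp_rot: [-2.754, -0.323, 1.142]
contact_force: [-0.0, 0.7, -0.1]
opening: -0.002
grasp_force: 0.0
shift(tool units) [-0.02  0.1  -0.01] rot(tool, frac pi) [-0.     0.001 -0.018]
now th,r,h 132.3819111153902 56.376095532375984 9.763557426598997 q [-0.12  0.45  1.97  0.47  1.07 -0.05] 4.7833
```

```bash

python3 -m inch '[[0,0,-0.0167,0,0.119,0,1],[0,0,-0.0167,0,0.119,0,1],[0,0,-0.0167,0,0.119,0,1],[0,0,-0.0167,0,0.119,0,1],[0,0,-0.01,0,0.071,0,1],[0,0,-0.01,0,0.071,0,1],[0,0,-0.01,0,0.071,0,1],[0,0,-0.01,0,0.071,0,1]]'
python3 -m inch '[[0,0,-0.01,0,0.071,0,1],[0,0,-0.01,0,0.071,0,1]]'
python3 -c "
from m import *
p=np.load('p.npy');goto(160,57,10,p)"
```

```text
clock: 5.45
eef_pos: [473.4, 71.7, 107.9]
tcp_rot: [-2.882, -0.431, 1.486]
contact_force: [-2.6, -1.6, 1.9]
opening: -0.001
grasp_force: 1.6
clock: 5.62
eef_pos: [476.8, 71.8, 107.1]
tcp_rot: [-2.911, -0.446, 1.554]
contact_force: [-2.2, -0.5, 1.9]
opening: -0.002
grasp_force: 1.6
shift(tool units) [0.02 0.2  0.02] rot(tool, frac pi) [-0.001  0.001 -0.029]
now th,r,h 155.0459379820267 57.2116317060524 10.572118760056537 q [-0.12  0.49  1.93  0.46  1.08 -0.45] 5.6167
```

```bash

python3 -m inch '[[0,0,-0.0133,0,0.095,0,1],[0,0,-0.0167,0,0.119,0,1],[0,0,-0.0167,0,0.119,0,1],[0,0,-0.0167,0,0.119,0,1],[0,0,-0.0167,0,0.119,0,1],[0,0,-0.0167,0,0.119,0,1],[0,0,-0.0167,0,0.119,0,1],[0,0,-0.0167,0,0.119,0,1]]'
python3 -m inch '[[0,0,-0.0167,0,0.119,0,1],[0,0,-0.0167,0,0.119,0,1],[0,0,-0.0167,0,0.119,0,1],[0,0,-0.0167,0,0.119,0,1],[0,0,-0.0167,0,0.119,0,1],[0,0,-0.0167,0,0.119,0,1],[0,0,-0.0167,0,0.119,0,1],[0,0,-0.0133,0,0.095,0,1]]'
python3 -c "
from m import *
p=np.load('p.npy');goto(230,57,10,p)"
```

```text
clock: 6.28
eef_pos: [499.0, 77.4, 104.2]
tcp_rot: [-3.122, -0.499, 2.011]
contact_force: [-2.8, -1.6, 1.9]
opening: -0.002
grasp_force: 1.6
clock: 6.95
eef_pos: [517.9, 90.4, 105.7]
tcp_rot: [2.946, -0.462, 2.472]
contact_force: [-3.0, -3.2, 0.9]
opening: 0.005
grasp_force: 1.5
shift(tool units) [0.33 1.11 0.01] rot(tool, frac pi) [-0.001 -0.    -0.158]
now th,r,h 200.932741235781 58.46167315018239 10.43452051181702 q [-0.08  0.53  1.84  0.47  1.1  -1.22] 6.95
```

```bash

python3 -m inch '[[0,0,-0.0167,0.01,0.119,0,1],[0,0,-0.0167,0.01,0.119,0,1],[0,0,-0.0167,0.01,0.119,0,1],[0,0,-0.0167,0.01,0.119,0,1],[0,0,-0.0167,0.01,0.119,0,1],[0,0,-0.0167,0.01,0.119,0,1],[0,0,-0.0167,0.01,0.119,0,1],[0,0,-0.0133,0.01,0.095,0,1]]'
python3 -m inch '[[0,0,-0.01,0.01,0.07,0,1],[0,0,-0.007,0.01,0.05,0,1],[0,0,0,0,0,0,1],[0,0,0,0,0,0,1]]'
python3 - <<'E'
from m import *
from rig import grab_frame
p=np.load('p.npy');goto(230,57,10,p)
f=grab_frame("top");pickle.dump(f,open("t1.pkl","wb"));print(wheel(f,p,OFF))
im=cv2.resize(f["pixels"][110:270,225:385,::-1],(576,576),interpolation=cv2.INTER_CUBIC)
cv2.imwrite("pics/d.png",im)
E
```

```text
clock: 7.62
eef_pos: [530.0, 109.5, 112.2]
tcp_rot: [2.775, -0.344, 2.899]
contact_force: [1.4, -2.8, -2.7]
opening: 0.0
grasp_force: 1.7
clock: 7.95
eef_pos: [530.2, 112.5, 113.5]
tcp_rot: [2.758, -0.326, 2.948]
contact_force: [2.7, -1.5, -0.6]
opening: 0.002
grasp_force: 1.2
shift(tool units) [0.   0.1  0.02] rot(tool, frac pi) [-0.001  0.    -0.012]
now th,r,h 227.37732866724807 57.01245673671283 10.567231246298421 q [-0.04  0.53  1.81  0.48  1.11 -1.64] 7.95
(np.float64(69.61503977167895), np.float64(0.9093848211500655), np.int64(147))
```

View pics/d.png

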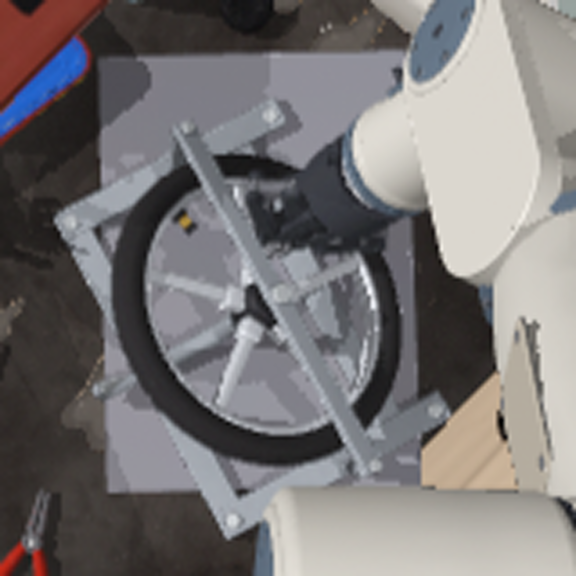

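The top view shows the valve at (185,220), about 74° short of the pointer, with the fingers still behind the spoke near the yoke. I'll back off, lift, swing back and set in behind the next spoke.

```bash

python3 -m inch '[[0,0,0,0,-0.2,0,1],[0,0,0,0,-0.2,0,1],[0,0,0,0,0,-0.4,1],[0,0,0,0,0,-0.6,1],[0,0,0,0,0,-0.6,1],[0,0,0.03,0,-0.239,0,1],[0,0,0.0333,0,-0.239,0,1],[0,0,0.0333,0,-0.239,0,1]]'
python3 -m inch '[[0,0,0.0333,0,-0.239,0,1],[0,0,0.0333,0,-0.239,0,1],[0,0,0.0333,0,-0.239,0,1],[0,0,0.0333,0,-0.239,0,1],[0,0,0.0333,0,-0.239,0,1],[0,0,0.0333,0,-0.239,0,1],[0,0,0.0333,0,-0.239,0,1],[0,0,0.0333,0,-0.239,0,1]]'
python3 -m inch '[[0,0,0.0333,0,-0.239,0,1],[0,0,0.0333,0,-0.239,0,1],[0,0,0,0,0,0,1],[0,0,0,0,0,0,1]]'
python3 - <<'E'
from m import *
from rig import grab_frame
p=np.load('p.npy');goto(141,57,10,p)
f=grab_frame("top");print(wheel(f,p,OFF))
E
```

```text
clock: 8.67
eef_pos: [528.9, 70.7, 140.0]
tcp_rot: [2.874, -0.426, 2.634]
contact_force: [-1.1, -0.1, -0.3]
opening: -0.0
grasp_force: 0.0
clock: 9.33
eef_pos: [490.9, 43.8, 136.0]
tcp_rot: [-2.976, -0.473, 1.699]
contact_force: [0.0, -0.3, -0.9]
opening: -0.004
grasp_force: 0.0
clock: 9.67
eef_pos: [479.7, 42.2, 138.0]
tcp_rot: [-2.881, -0.43, 1.481]
contact_force: [0.1, 0.3, -0.4]
opening: 0.002
grasp_force: 0.0
shift(tool units) [ 0.58 -0.36  1.64] rot(tool, frac pi) [0.    0.001 0.054]
now th,r,h 150.15136101962594 70.71379817412767 50.97821280347858 q [-0.17  0.45  1.9   0.43  1.15 -0.39] 9.6667
(np.float64(69.71281223343402), np.float64(0.8703715665767859), np.int64(155))
```

```bash

python3 -m inch '[[0,0,0,0.29,-0.18,0,1],[0,0,0,0.29,-0.18,0,1],[0,0,0.027,0,0,0,1],[0,0,0.027,0,0,0,1],[0,0,0,0,0,0.3,1],[0,0,0,0,0,0.3,1],[0,0,0,0,0,0,1]]'
python3 -c "
from m import *
p=np.load('p.npy');goto(141,57,10,p)"
```

```text
clock: 10.3
eef_pos: [467.4, 62.7, 131.3]
tcp_rot: [-2.809, -0.38, 1.304]
contact_force: [0.5, -0.2, -0.6]
opening: 0.001
grasp_force: 0.0
shift(tool units) [0.   0.05 0.95] rot(tool, frac pi) [-0.001  0.001  0.   ]
now th,r,h 139.90393460668537 57.02176215266408 33.631995995823665 q [-0.14  0.44  1.93  0.45  1.12 -0.21] 10.3
```

```bash

python3 -m inch '[[0,0,0,0,0,0.3,1],[0,0,0,0,0,0.3,1],[0,0,0,0,0,0.35,1],[0,0,0,0,0,0,1],[0,0,-0.0167,0,0.119,0,1],[0,0,-0.0167,0,0.119,0,1],[0,0,-0.0167,0,0.119,0,1],[0,0,-0.01,0,0.071,0,1]]'
python3 -m inch '[[0,0,-0.01,0.003,0.071,0,1],[0,0,-0.01,0.003,0.071,0,1],[0,0,-0.01,0.003,0.071,0,1],[0,0,-0.01,0.003,0.071,0,1],[0,0,-0.0167,0.005,0.119,0,1],[0,0,-0.0167,0.005,0.119,0,1],[0,0,-0.0167,0.005,0.119,0,1],[0,0,-0.0167,0.005,0.119,0,1]]'
python3 -m inch '[[0,0,-0.0167,0.005,0.119,0,1],[0,0,-0.0167,0.005,0.119,0,1],[0,0,-0.0167,0.005,0.119,0,1],[0,0,-0.0167,0.005,0.119,0,1],[0,0,-0.0167,0.005,0.119,0,1],[0,0,-0.0167,0.005,0.119,0,1],[0,0,-0.0167,0.005,0.119,0,1],[0,0,-0.0167,0.005,0.119,0,1]]'
python3 -c "
from m import *
p=np.load('p.npy');goto(222,57,10,p)"
```

```text
clock: 10.97
eef_pos: [474.0, 71.1, 108.4]
tcp_rot: [-2.889, -0.435, 1.501]
contact_force: [-0.2, 0.0, 0.2]
opening: 0.003
grasp_force: 0.0
clock: 11.63
eef_pos: [491.7, 74.4, 105.5]
tcp_rot: [-3.055, -0.491, 1.871]
contact_force: [-2.2, -5.4, 0.6]
opening: 0.003
grasp_force: 1.8
clock: 12.3
eef_pos: [512.7, 86.3, 106.2]
tcp_rot: [3.002, -0.479, 2.347]
contact_force: [1.3, -4.0, -1.9]
opening: -0.0
grasp_force: 1.8
shift(tool units) [0.26 1.06 0.06] rot(tool, frac pi) [-0.001  0.001 -0.149]
now th,r,h 194.51112373461433 57.29510677774826 11.473186672241845 q [-0.09  0.53  1.85  0.47  1.1  -1.12] 12.3
```

```bash

python3 -m inch '[[0,0,-0.0167,0.005,0.119,0,1],[0,0,-0.0167,0.005,0.119,0,1],[0,0,-0.0167,0.005,0.119,0,1],[0,0,-0.0167,0.005,0.119,0,1],[0,0,-0.0167,0.005,0.119,0,1],[0,0,-0.0167,0.005,0.119,0,1],[0,0,-0.0133,0.005,0.095,0,1],[0,0,-0.0067,0.003,0.048,0,1]]'
python3 -m inch '[[0,0,-0.0067,0.003,0.048,0,1],[0,0,-0.0033,0,0.024,0,1],[0,0,0,0,0,0,1],[0,0,0,0,0,0,1]]'
python3 - <<'E'
from m import *
from rig import grab_frame
p=np.load('p.npy');goto(230,57,10,p)
for n in("top","scene"):
    f=grab_frame(n);print(wheel(f,p,OFF))
E
```

```text
clock: 12.97
eef_pos: [526.1, 102.9, 110.9]
tcp_rot: [2.828, -0.392, 2.752]
contact_force: [2.5, -2.9, -2.6]
opening: -0.001
grasp_force: 1.8
clock: 13.3
eef_pos: [526.2, 104.7, 111.8]
tcp_rot: [2.816, -0.385, 2.782]
contact_force: [2.1, -3.5, -1.8]
opening: 0.001
grasp_force: 1.4
shift(tool units) [0.01 0.46 0.06] rot(tool, frac pi) [-0.001  0.    -0.064]
now th,r,h 218.41576761130557 56.02005395409812 11.526916607434556 q [-0.06  0.53  1.82  0.48  1.11 -1.49] 13.3
(np.float64(60.75077419077193), np.float64(0.8542180051146173), np.int64(170))
(np.float64(61.05012114379476), np.float64(0.7160847741020204), np.int64(53))
```

```bash

python3 -m inch '[[0,0,-0.01,0.003,0.071,0,1],[0,0,-0.0111,0.003,0.08,0,1],[0,0,-0.0111,0.003,0.08,0,1],[0,0,-0.0111,0.003,0.08,0,1],[0,0,-0.0111,0.003,0.08,0,1],[0,0,-0.0067,0.003,0.048,0,1],[0,0,0,0,0,0,1],[0,0,0,0,0,0,1]]'
python3 - <<'E'
from m import *
from rig import grab_frame
p=np.load('p.npy');goto(230,57,10,p)
for n in("top","scene"):
    f=grab_frame(n);print(wheel(f,p,OFF))
E
```

```text
clock: 14.07
eef_pos: [529.7, 114.6, 115.6]
tcp_rot: [2.75, -0.318, 2.973]
contact_force: [1.5, -0.9, -0.1]
opening: 0.002
grasp_force: 0.8
shift(tool units) [-0.06  0.    0.06] rot(tool, frac pi) [-0.001 -0.    -0.003]
now th,r,h 229.8917029929414 55.50615929435518 11.475514684354312 q [-0.04  0.53  1.81  0.48  1.11 -1.66] 14.0667
(np.float64(1.0291312911425479), np.float64(0.846976212272751), np.int64(161))
(np.float64(1.2538007242376565), np.float64(0.665651348803128), np.int64(38))
```

```bash

python3 -m inch '[[0,0,0,0,-0.2,0,1],[0,0,0,0,-0.2,0,1],[0,0,0,0,0,-0.4,1],[0,0,0,0,0,-0.7,1],[0,0,0,0,0,-0.9,1],[0,0,0,0,0,-0.9,1],[0,0,0,0,0,-0.9,1],[0,0,0,0,0,-0.9,1]]'
python3 -m inch '[[0,0,0,-0.5,0,-0.5,1],[0,0,0,-0.9,0,-0.3,1],[0,0,0,-0.9,0,-0.3,1],[0,0,0,-0.5,0,0,1],[0,0,0,0,0,0,1],[0,0,0,0,0,0,1]]'
python3 - <<'E'
from m import *
from rig import grab_frame
p=np.load('p.npy')
for n in("top","scene"):
    f=grab_frame(n);print(n,wheel(f,p,OFF))
    if n=="top":
        k=4;im=cv2.resize(f["pixels"][120:260,230:370,::-1],None,fx=k,fy=k,interpolation=cv2.INTER_CUBIC)
        R=fr(p[3])
        for d in(100,139):
            u=(w2p(f,p[:3]+R@(OFF+[d,0,0]))[0]-[230,120])*k;print(d,u)
        cv2.imwrite("pics/e.png",im)
E
```

```text
clock: 14.83
eef_pos: [553.0, 54.7, 216.7]
tcp_rot: [2.75, -0.318, 2.973]
contact_force: [1.0, 0.2, -0.9]
opening: 0.003
grasp_force: 0.0
clock: 15.33
eef_pos: [624.3, 32.5, 217.3]
tcp_rot: [2.75, -0.319, 2.974]
contact_force: [-0.3, 1.6, 0.4]
opening: -0.003
grasp_force: 0.0
top (np.float64(1.0995095998853373), np.float64(0.8816010639398788), np.int64(164))
100 [159.59371742 356.40699636]
139 [115.65279469 379.41298878]
scene (np.float64(1.7571586821160565), np.float64(0.862203435352622), np.int64(109))
```

View pics/e.png

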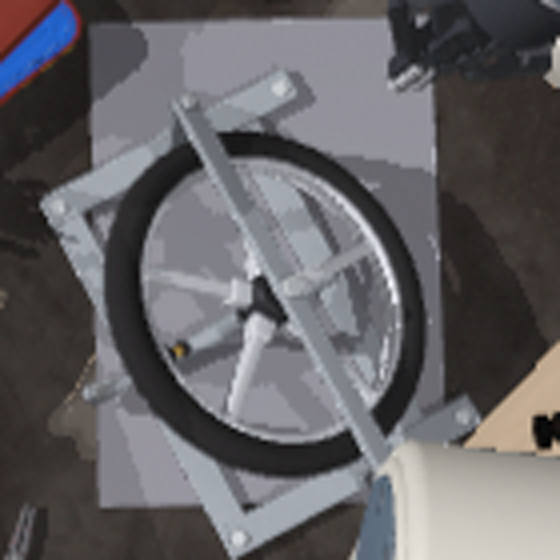

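The valve at (178,350) lies on the line from the hub at (265,305) to the pointer at (95,393), and the fingers are clear. I'll move the wrist a little away from the microscope, then hand in.

```bash

python3 -m inch '[[0,0,0,0.5,0,0,1],[0,0,0,0.9,0,0,1],[0,0,0,0.6,0,0,1],[0,0,0,0,0,0,1],[0,0,0,0,0,0,1],[0,0,0,0,0,0,1]]'
python3 -c "
from m import *
from rig import r,grab_frame
print(wheel(grab_frame('top'),np.load('p.npy'),OFF));print(r.sign_off())"
```

```text
clock: 15.93
eef_pos: [578.1, 40.8, 233.3]
tcp_rot: [2.75, -0.316, 2.974]
contact_force: [-0.7, -0.1, 0.6]
opening: 0.001
grasp_force: 0.0
(np.float64(1.157289675519074), np.float64(0.8887121810030619), np.int64(172))
the job is handed in; nothing more can be done
None
```

The wheel is at rest with its valve about 1° from the top mark by the last camera reading, the fingers are clear, and I handed the job in at about 16 s; no verdict came back.

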